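# Load the engraver's blank lift and crank it up level with the feed deck

### The arm

A 6-joint arm with a two-finger parallel gripper is mounted at the origin on the work surface. World frame = base frame: x ahead of the robot, y to its left, z up, the work surface at z = 0. Lengths are in mm, angles in rad, forces in N, time in s.
With the tool pointing down it reaches from about 300 to 775 mm from the base axis. Payload 14.6 kg.
Tool frame: the origin (TCP) lies on the centre line of the jaws, within the pads' length; the fingertips stand 19 mm ahead of it and the grasp point (between the pads) is the TCP (bot.tip_reach is the distance from the TCP to the fingertips, in mm); z points along the fingers, y is the line along which they close (so a half turn about z gives the same grasp; the last joint's range is limited). The gripper opens to 85 mm and grips with 20 to 120 N. Pads are 22 mm wide; open, the fingers measure 114 mm over their backs; the gripper's body (76 mm by 85 mm) begins 54 mm behind the grasp point. The pads swing forward as they close: fully open they stand 13 mm farther back than shut.
Start: joints at [-1.411, 0.3, 1.521, -0, 1.321, -0.067], TCP at [123.667, -535.907, 250.281] pointing down, gripper open.
Joint ranges: [-3.03, 3.03], [-0.79, 2.21], [0.23, 2.52], [-1.04, 4.18], [0, 3.07], [-2.55, 2.55]. Speed limits (rad/s): [2.22, 2.22, 2.57, 3.14, 3.14, 3.14].

### API

Orientations are given as a unit quaternion [w, x, y, z].
In Python, from rig import bot gives the robot as it stands. Calls block until the motion is done:
- bot.move_to(position, orientation): joint-space move of the TCP to a pose.
- bot.servo_line(position, attitude=None, speed=150, until_force=None): straight line of the TCP; attitude=None keeps the orientation; speed is the mean speed in mm/s. With until_force (N) it stops when the force on the tool has changed by that much, and returns True; else False.
- bot.move_joints(angles): joint-space move.
- bot.move_gripper(opening, grip_force=None): finger opening in mm; grip_force is the grip in N (None keeps the last); returns when the fingers have stopped.
- bot.dwell(seconds).
- bot.ik(position, orientation): joint angles nearest the present ones, or None.
- bot.read_state(): the state.
- bot.read_camera(name): name is "scene" or "top" or "wrist"; returns a dict with "image" (400x640x3 uint8, blue, green, red), "depth" (400x640 float32, mm along the optical axis (not along the pixel's ray), 0 where there is no reading), "fovy" (degrees; the focal length in pixels is half the picture's height over the tangent of half this angle, whatever the lens; pixels are square), "cx", "cy" (the principal point, pixels), "eye" and "attitude" of the camera in the world; the wrist camera has in their place "mount" (4x4, takes a point from camera to tool coordinates, whose origin is the TCP and whose axes are the flange's). Camera axes: x right, y down, z forward; pixel columns grow to the right and rows downward; lengths in mm; the calibration is good to about 2 mm. A picture is of the moment at which its call begins: read the wrist's pose just before it.
A pose or a line that the arm cannot do raises bot.MotionError and nothing moves.
- bot.finish_job(): hands the job in; it is judged then, once.
The state is a dict: "clock": time; "joint_positions": joint angles; "qvel": joint speeds; "effort": joint torques, N m; "ee_pos": TCP position; "tool_rot": TCP orientation; "ft_force": force on the tool from outside, world axes, zero at the start; "moment": the same for the moment, N m; "grip_width": finger opening in mm; "grip_force": force on a finger pad.
Only numpy, scipy, OpenCV 4.12 (cv2) and the standard library are available. Lean on these libraries where they do the work, as an engineer would, in place of code of your own. Each camera call takes 0.05 s, during which the arm holds its last target. There are 200 camera calls.

### The job

Stack the two flat walnut engraving blanks squarely, one on top of the other, on the tray of the hand-cranked lift, lined up with the tray. With the pile in place and let go, wind the crank clockwise until the top of the pile is flush with the aluminium feed deck behind the tray. Leave the other things on the desk where they are.

Things in the scene. Friction and masses are not known exactly. Their poses are not given: they have to be found in the camera images.
- blank_a: Flat dark walnut block, 120 x 58 x 20 mm, lying flat on the desk. Origin at the centre of its underside, x along its length, z up. The same as blank_b; either may be lower in the pile.
- blank_b: Second walnut block, identical to blank_a: 120 x 58 x 20 mm, origin at the centre of its underside, x along its length, z up.
- tray_top (a point): Centre of the top of the lift tray, an aluminium plate 110 (x) by 46 (y) by 6 mm, narrower than a blank so that fingers pass beside it. x points away from the robot to the feed deck, z up. Its top is 38 mm above the desk at crank angle 0, rises 5.8 mm per radian and stays where left. The base plate under it is 12 mm high, 130 mm wide in y.
- deck_edge (a point): Middle of the near edge of the fixed feed deck's top face, 130 mm above the desk, 70 mm beyond the tray's centre (+x of the tray), so 10 mm past the end of a well placed blank. The deck runs 95 mm further in x and is 110 mm wide; from 52 mm past this edge, a roller and its brackets stand 26 mm above it. Axes as tray_top.
- crank (a joint): Angle of the crank (rad), growing when turned clockwise as seen from its handle side; each radian raises the tray by 5.8 mm. It turns through several turns (-0.3 to 14), starts between 0 and 2.2, and is stiff enough to stay where it is left (about 0.12 N m).
- crank_hub (a point): On the crank's axis at its arm; turns with it: z along the axis, out of the machine, leaning 30 degrees from vertical to the right (-y of the tray), away from the tray; x along the arm to the handle. 105 mm above the desk, 165 mm to the right (-y) of the tray's centre, 15 mm nearer the robot. The arm is 16 mm wide, at -2 to 6 mm in z; the gearbox head under it is 85 mm square.
- crank_grip (a point): Grasp point of the crank's handle, 55 mm from the axis (x) and 40 mm in z from crank_hub; same axes. The handle is a black flat paddle fixed to the arm, parallel to the axis: 28 mm wide in x, 14 mm thick in y, from 6 to 58 mm above crank_hub in z. Pinch it across its 14 mm.
- sanding_block: Bystander: walnut sanding block, 75 x 50 x 34 mm (shorter and thicker than the blanks), origin at the centre of its underside.
- coaster: Bystander: round white ceramic coaster, 96 mm across, 9 mm thick, origin at the centre of its underside.
- eraser: Bystander: orange eraser block, 62 x 26 x 16 mm, origin at the centre of its underside, x along its length.
- pencil: Bystander: black mechanical pencil, 143 mm long, 10 mm thick, origin under its middle, x along its length.
- mug: Bystander: white ceramic mug, 80 mm across, 90 mm high, handle at its +y, origin at the centre of its underside.
- glue_jar: Bystander: white plastic bottle, 56 mm across, 110 mm high, origin at the centre of its underside.
Things that resemble listed ones, but are neither listed nor needed, are in the scene too. Leave any orange or red look-alike of the blank_a alone. What is shaped like the blank_b but purple is not meant.

How it is judged (in metres and radians):
On the way:
1. both blanks stacked squarely on the tray and let go, with the lift still down (x of blank_a in the frame of tray_top between -0.007 and 0.007 m and y of blank_a in the frame of tray_top between -0.007 and 0.007 m and angle between the x axis of each of blank_a, blank_b and the x axis of tray_top, either way round below 0.12 rad and angle between each of blank_a, blank_b's own z axis and vertical below 0.06 rad and x of blank_b in the frame of tray_top between -0.007 and 0.007 m and y of blank_b in the frame of tray_top between -0.007 and 0.007 m and x of blank_a in the frame of blank_b between -0.007 and 0.007 m and y of blank_a in the frame of blank_b between -0.007 and 0.007 m and angle between the x axis of blank_a and the x axis of blank_b, either way round below 0.12 rad and contact force between the fingers and blank_a below 0.2 N and contact force between the fingers and blank_b below 0.2 N and ((z of blank_a in the frame of tray_top between -0.004 and 0.004 m and z of blank_b in the frame of tray_top between 0.016 and 0.024 m) or (z of blank_b in the frame of tray_top between -0.004 and 0.004 m and z of blank_a in the frame of tray_top between 0.016 and 0.024 m)) and value of joint crank below 3.2 rad), for 0.2 s.
At the end, for the whole second after the job is handed in: The two blanks lie flat, one on the other, on the tray, each within 7 mm and 0.12 rad of the tray's centre and direction and of each other, released and at rest, and the top of the pile is within 3 mm of the level of the feed deck, with the crank at rest (x of blank_a in the frame of tray_top between -0.007 and 0.007 m and y of blank_a in the frame of tray_top between -0.007 and 0.007 m and angle between the x axis of each of blank_a, blank_b and the x axis of tray_top, either way round below 0.12 rad and angle between each of blank_a, blank_b's own z axis and vertical below 0.06 rad and x of blank_b in the frame of tray_top between -0.007 and 0.007 m and y of blank_b in the frame of tray_top between -0.007 and 0.007 m and x of blank_a in the frame of blank_b between -0.007 and 0.007 m and y of blank_a in the frame of blank_b between -0.007 and 0.007 m and angle between the x axis of blank_a and the x axis of blank_b, either way round below 0.12 rad and contact force between the fingers and blank_a below 0.2 N and contact force between the fingers and blank_b below 0.2 N and ((z of blank_a in the frame of tray_top between -0.004 and 0.004 m and z of blank_b in the frame of tray_top between 0.016 and 0.024 m) or (z of blank_b in the frame of tray_top between -0.004 and 0.004 m and z of blank_a in the frame of tray_top between 0.016 and 0.024 m)) and ((z of blank_a in the frame of deck_edge between -0.043 and -0.037 m and z of blank_b in the frame of deck_edge between -0.023 and -0.017 m) or (z of blank_b in the frame of deck_edge between -0.043 and -0.037 m and z of blank_a in the frame of deck_edge between -0.023 and -0.017 m)) and linear speed of each of blank_a, blank_b below 0.01 m/s and velocity of joint crank between -0.05 and 0.05 rad/s); the robot touches nothing.
It fails at once if the sanding block or the coaster is pushed more than 30 mm from its place or tipped over (distance of any of sanding_block, coaster from where it was at the start of the episode above 0.03 m or angle between any of sanding_block, coaster's own z axis and vertical above 0.6 rad).
It fails at once if the eraser or the mechanical pencil is pushed more than 30 mm from its place or tipped over (distance of any of eraser, pencil from where it was at the start of the episode above 0.03 m or angle between any of eraser, pencil's own z axis and vertical above 0.6 rad).
It fails at once if the mug or the glue bottle is pushed more than 30 mm from its place or tipped over (distance of any of mug, glue_jar from where it was at the start of the episode above 0.03 m or angle between any of mug, glue_jar's own z axis and vertical above 0.6 rad).
It also fails if it takes over 72 s, if anything falls off the work surface, if the arm or the gripper's body presses on something with over 40 N, if the wrist force passes 120 N, or if a joint passes its speed limit or range.

## Working session

There is one attempt and no reset: what is moved stays moved. The work goes in short steps, each a Python script; the robot and the scene stay as the last script left them, time stands still between calls to the robot, and variables do not carry over. Pictures are saved under pics/ and viewed, at most 10 in all, crops included, and the job is handed in when it is done.

```bash
ls; mkdir -p pics; python3 - <<'E'
from rig import bot
import cv2,numpy as np
for n in("top","scene"):
    c=bot.read_camera(n); cv2.imwrite(f"pics/{n}0.png",c["image"]); np.savez(f"{n}0.npz",**c)
    print(n,c["fovy"],c["cx"],c["cy"],c["eye"],c["attitude"],(c["depth"]>0).mean())
print(bot.read_state())
E
```

```text
pics
top 51.09213019045443 317.08389564398624 200.2105372877034 [ 409.5383854    82.98623119 1406.26840717] [ 0.03423984 -0.70344772  0.70873073 -0.04110587] 0.9958515625
scene 52.72463187630123 321.8977230336681 204.95836154744296 [1152.55593208 -320.66430162  958.85863464] [-0.29935797  0.82685604  0.44430712 -0.17112885] 0.99599609375
{'clock': 0.1, 'joint_positions': array([-1.41059820e+00,  3.00403425e-01,  1.52150079e+00, -2.20190961e-05,
        1.32066101e+00, -6.65866225e-02]), 'qvel': array([-8.18176172e-04, -9.08864573e-04, -1.90121451e-03, -1.59525375e-03,
       -9.60283074e-06,  4.30167953e-06]), 'effort': array([ 2.93939134e-03, -5.44370770e+01, -3.62368405e+01, -2.93741300e-05,
        2.97457198e-03, -9.49996348e-08]), 'ee_pos': array([ 123.63686917, -535.74425099,  249.79238371]), 'tool_rot': array([-4.85257895e-04,  9.93577544e-01,  1.13152235e-01, -3.34067486e-05]), 'ft_force': array([-0.56732017, -0.39875189,  0.34475802]), 'moment': array([0.01082345, 0.01459334, 0.0112791 ]), 'grip_force': 0.0, 'grip_width': 85.3310825999574}
```

View pics/top0.png

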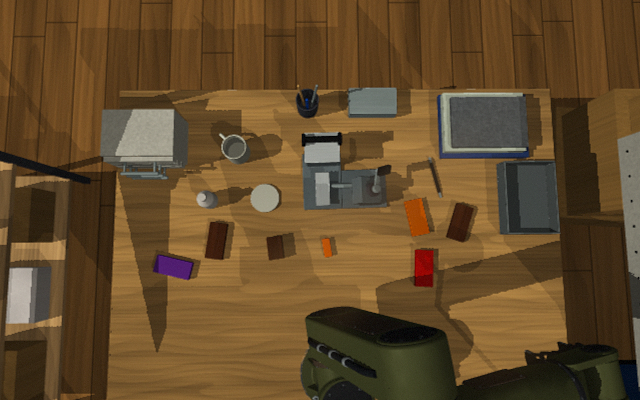

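View pics/scene0.png

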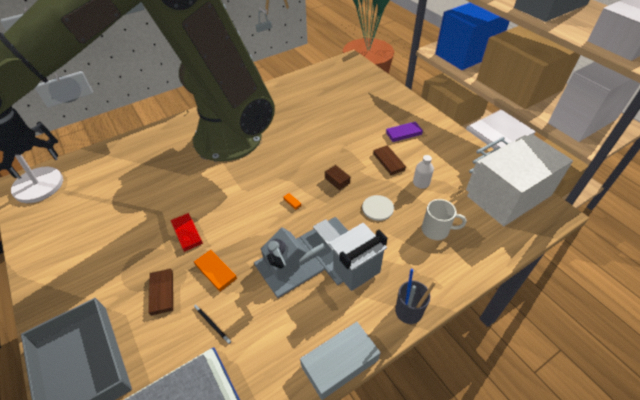

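Top view shows the walnut blanks at (217,240) and (460,222), the sanding block at (276,246), the tray at (322,187), the deck at (322,150) and the crank around (375,180). Next I'll get coarse positions and take wrist close-ups.

```bash
cat > h.py <<'E'
from rig import bot
import cv2,numpy as np
from scipy.spatial.transform import Rotation as R
def Rq(q): return R.from_quat([q[1],q[2],q[3],q[0]]).as_matrix()
def qR(M): q=R.from_matrix(M).as_quat(); return np.array([q[3],q[0],q[1],q[2]])
def down(yaw):
    "tool down, tool y (closing line) along world direction yaw"
    y=np.array([np.cos(yaw),np.sin(yaw),0]); z=np.array([0,0,-1.]); return qR(np.c_[np.cross(y,z),y,z])
def cam(name):
    s=bot.read_state(); c=bot.read_camera(name)
    if name=="wrist":
        T=np.eye(4);T[:3,:3]=Rq(s["tool_rot"]);T[:3,3]=s["ee_pos"]; T=T@np.array(c["mount"])
        c["R"],c["e"]=T[:3,:3],T[:3,3]
    else: c["R"],c["e"]=Rq(c["attitude"]),np.array(c["eye"])
    c["f"]=200/np.tan(np.radians(c["fovy"])/2); return c
def rays(c,uv):
    uv=np.atleast_2d(np.float64(uv)); return np.c_[(uv[:,0]-c["cx"])/c["f"],(uv[:,1]-c["cy"])/c["f"],np.ones(len(uv))]@c["R"].T
def onplane(c,uv,z):
    d=rays(c,uv); return c["e"]+d*((z-c["e"][2])/d[:,2])[:,None]
def cloud(c):
    v,u=np.mgrid[:400,:640]; p=rays(c,np.c_[u.ravel(),v.ravel()]); return (c["e"]+p*c["depth"].reshape(-1,1)).reshape(400,640,3)
def rect(P):
    "min-area rect of xy points: centre, (long,short), yaw of the long axis"
    (c,(w,h),a)=cv2.minAreaRect(np.float32(P[:,:2])); a=np.radians(a)
    if w<h: w,h,a=h,w,a+np.pi/2
    return np.array(c),(w,h),(a+np.pi/2)%np.pi-np.pi/2
E
python3 - <<'E'
from h import *
c=cam("top"); P=cloud(c)
for n,(u,v) in dict(a=(217,240),b=(460,222),sand=(276,246),tray=(322,187),deck=(322,152),coaster=(265,198),jar=(205,199),mug=(234,147),eraser=(327,246),pencil=(436,176),paddle=(383,172),or_=(416,217),red=(424,268)).items(): print(n,P[v,u].round(),onplane(c,(u,v),20)[0].round())
hsv=cv2.cvtColor(c["image"],cv2.COLOR_BGR2HSV); print(hsv[240,217],hsv[222,460])
# deck rect from height
m=(abs(P[...,2]-130)<5)&(P[...,0]>400); m[:,:290]=0;m[:,350:]=0
print("deck",m.sum(),rect(P[m]))
cv2.imwrite("pics/crop_top.png",cv2.resize(c["image"][120:220,280:410],None,fx=6,fy=6,interpolation=cv2.INTER_CUBIC)[:600,:780])
print(bot.read_camera("wrist")["mount"])
E
```

```text
a [428. 399.  20.] [428. 399.  20.]
b [ 482. -407.   15.] [ 482. -406.   20.]
sand [407. 205.  29.] [407. 205.  20.]
tray [600.  52.  36.] [602.  52.  20.]
deck [697.  54. 128.] [721.  51.  20.]
coaster [568. 244.   6.] [566. 242.  20.]
jar [555. 419. 105.] [564. 442.  20.]
mug [744. 351.   3.] [740. 348.  20.]
eraser [406.  37.  17.] [406.  37.  20.]
pencil [ 638. -333.   16.] [ 637. -332.   20.]
paddle [ 632. -134.  134.] [ 652. -153.   20.]
or_ [ 500. -260.   17.] [ 499. -260.   20.]
red [ 332. -280.   22.] [ 332. -280.   20.]
[ 11 208  54] [ 11 215  57]
deck 766 (array([782.97180176,  58.66693497]), (242.47366333007812, 118.14629364013672), np.float64(0.08139365144149524))
[[ 1.01456833e-04 -9.60793451e-01 -2.77265098e-01  7.04296078e+01]
 [ 9.99999632e-01  3.33652380e-04 -7.90269773e-04  8.58944863e-01]
 [ 8.51796182e-04 -2.77264916e-01  9.60793131e-01 -1.22877315e+02]
 [ 0.00000000e+00  0.00000000e+00  0.00000000e+00  1.00000000e+00]]
```

View pics/crop_top.png

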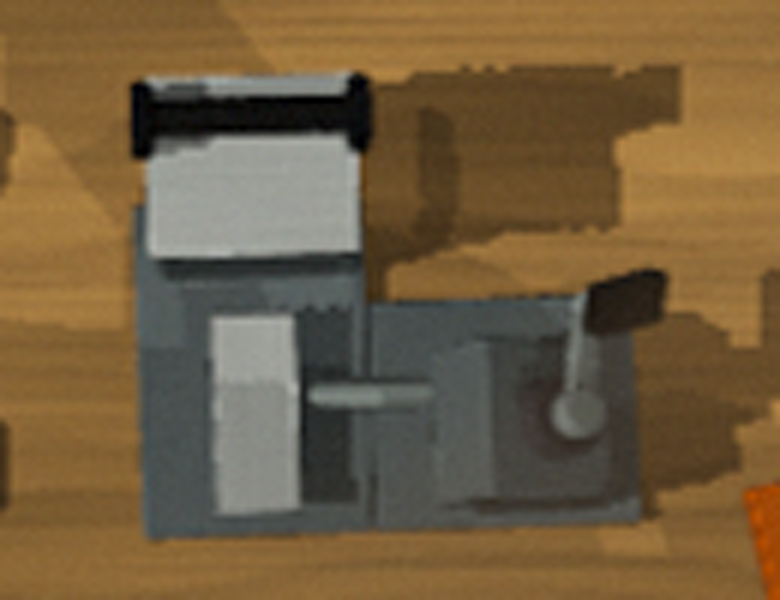

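The crop shows the tray plate at about (257,415), the deck front edge at crop row ~255, a rod right of the tray at (370,395) and the paddle at (625,300). I'll take wrist shots over the tray and the blanks.

```bash
cat >> h.py <<'E'
def brown(c,zt=20):
    "walnut contour nearest the picture's middle -> rect on plane zt"
    h=cv2.cvtColor(c["image"],cv2.COLOR_BGR2HSV); P=cloud(c)
    m=((h[...,1]>150)&((h[...,0]<13)|(h[...,0]>175))&(h[...,2]<130)&(abs(P[...,2]-zt)<6)).astype(np.uint8)
    m=cv2.morphologyEx(m,cv2.MORPH_OPEN,np.ones((5,5)))
    k=max(cv2.findContours(m,0,1)[0],key=cv2.contourArea)
    return rect(onplane(c,k[:,0]+0.0,zt))
E
python3 - <<'E'
from h import *
bot.move_to([480,-370,260],down(np.pi/2)); 
bot.move_to([450,-406,260],down(np.pi/2)); c=cam("wrist"); cv2.imwrite("pics/wb.png",c["image"]); print(brown(c))
bot.move_to([560,20,300],down(np.pi/2)); c=cam("wrist"); cv2.imwrite("pics/wt.png",c["image"]); P=cloud(c); np.savez("wt.npz",P=P,img=c["image"],R=c["R"],e=c["e"],f=c["f"],cx=c["cx"],cy=c["cy"])
bot.move_to([400,399,260],down(np.pi/2)); c=cam("wrist"); cv2.imwrite("pics/wa.png",c["image"]); print(brown(c))
s=bot.read_state();print(s["clock"],s["joint_positions"])
i=[cv2.imread(f"pics/w{k}.png") for k in"bta"]
cv2.imwrite("pics/mix.png",np.vstack([i[1],np.hstack([cv2.resize(i[0],(320,200)),cv2.resize(i[2],(320,200))])]))
E
```

```text
Traceback (most recent call last):
  File "h.py", line 32, in brown
    k=max(cv2.findContours(m,0,1)[0],key=cv2.contourArea)
ValueError: max() iterable argument is empty
```

```bash
python3 - <<'E'
from h import *
c=cam("wrist"); cv2.imwrite("pics/wb2.png",c["image"]); P=cloud(c)
h=cv2.cvtColor(c["image"],cv2.COLOR_BGR2HSV)
print(c["e"],c["R"][:,2],bot.read_state()["ee_pos"],c["fovy"])
m=(P[...,2]>12)&(P[...,2]<28); print(m.sum(), np.median(h[m],0) if m.any() else 0, [P[v,u].round() for v,u in((100,320),(200,320),(300,320))],c["depth"][200,320])
bot.move_to([560,20,300],down(np.pi/2)); c=cam("wrist"); cv2.imwrite("pics/wt.png",c["image"]); P=cloud(c); np.savez("wt.npz",P=P,img=c["image"],R=c["R"],e=c["e"],f=c["f"],cx=c["cx"],cy=c["cy"])
bot.move_to([400,399,260],down(np.pi/2)); c=cam("wrist"); cv2.imwrite("pics/wa.png",c["image"])
s=bot.read_state();print(s["clock"],s["joint_positions"])
i=[cv2.imread(f"pics/w{k}.png") for k in("b2","t","a")]
cv2.imwrite("pics/mix.png",np.vstack([i[1],np.hstack([cv2.resize(i[0],(320,200)),cv2.resize(i[2],(320,200))])]))
E
```

```text
[ 379.76247585 -407.14784396  382.89060235] [ 2.75660893e-01  2.41503229e-04 -9.61254916e-01] [ 449.9328771  -406.0175379   260.02099199] 70.06033213137712
17074 [ 12.  190.5 169. ] [array([ 357., -405.,    1.]), array([ 484., -405.,   20.]), array([ 651., -405.,   -0.])] 377.80307
5.775 [ 7.17444976e-01  3.25989721e-01  1.46376185e+00 -9.86841918e-05
  1.35159761e+00 -8.51918734e-01]
```

View pics/mix.png

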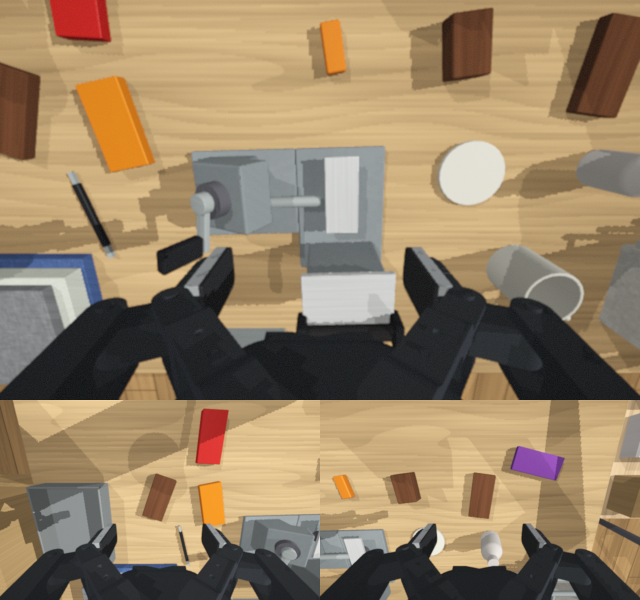

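The wrist view shows the tray plate at (342,195), the rod at (295,202), the hub at (203,203), the paddle at (180,255) and the deck front edge at about row 275. The blanks are clear below it.

```bash
python3 - <<'E'
from h import *
d=np.load("wt.npz"); P=d["P"]; c={k:d[k] for k in("R","e","f","cx","cy")}; h=cv2.cvtColor(d["img"],cv2.COLOR_BGR2HSV)
for n,(u,v) in dict(bl=(605,65),b2=(15,110),sand=(465,45)).items(): print(n,h[v,u],P[v,u].round())
# tray: bright + low saturation
for n,thr,box in(("tray",150,(140,250,315,370)),("deck",150,(268,330,295,402))):
    m=np.zeros((400,640),np.uint8); v0,v1,u0,u1=box; s=np.s_[v0:v1,u0:u1]
    m[s]=(h[s][...,2]>thr)&(h[s][...,1]<60); k=max(cv2.findContours(m,0,1)[0],key=cv2.contourArea)
    q=P[m>0]; z=np.median(q[:,2]); print(n,m.sum(),z,cv2.boundingRect(k),[rect(onplane(c,k[:,0],zz)) for zz in((z,) if n=="tray" else (130,))])
print("hsv tray",h[195,342],h[195,320],h[300,345])
print("rod",[P[202,u].round() for u in(275,285,295,305,312,318,322)])
# hub/paddle
m=(h[...,2]<50)&(P[...,2]>110)&(P[...,2]<175); m[:, :150]=0;m[:,206:]=0;m[:230]=0;m[275:]=0
print("paddle",m.sum(),P[m].mean(0),P[m].max(0),P[m].min(0)); print("hub",P[203,203])
E
python3 - <<'E'
from h import *
for z in[1]:
    c=cam("wrist");P=cloud(c);h=cv2.cvtColor(c["image"],cv2.COLOR_BGR2HSV); print(h[190,320],P[190,320],np.std(P[180:200,315:325,2]))
E
```

```text
bl [ 12 149  96] [424. 390.  20.]
b2 [ 12 153 110] [ 479. -389.   20.]
sand [ 11 143 102] [404. 199.  34.]
tray 3737 37.95773497202049 (315, 146, 55, 96) [(array([594.37213135,  51.4107666 ]), (135.93849182128906, 78.90169525146484), np.float64(0.028114997869750358))]
deck 4484 129.13297013380668 (300, 270, 96, 54) [(array([694.46990967,  53.54800415]), (110.64041137695312, 70.31756591796875), np.float64(-1.530964703855667))]
hsv tray [ 60   2 211] [ 90  13 116] [ 45   2 209]
rod [array([605., -43.,  31.]), array([605., -29.,  31.]), array([605., -15.,  32.]), array([605.,  -0.,  31.]), array([605.,  10.,  31.]), array([605.,  18.,  33.]), array([611.,  24.,  11.])]
paddle 980 [ 635.14463798 -135.55619181  134.43608239] [ 649.73384149 -119.71144076  153.29715321] [ 624.25782314 -153.53560002  110.023683  ]
hub [ 580.87428026 -109.86311891  117.7409223 ]
[ 11 144 119] [421.51225695 400.1026833   19.25589171] 0.8304518838609186
```

```bash
python3 - <<'E'
s=open("h.py").read().replace('(h[...,1]>150)','(h[...,1]>110)').replace('<6)).astype','<4)).astype').replace('h[...,0]<13','h[...,0]<15')
open("h.py","w").write(s)
E
python3 - <<'E'
from h import *
d=np.load("wt.npz"); P=d["P"]; c={k:d[k] for k in("R","e","f","cx","cy")}; h=cv2.cvtColor(d["img"],cv2.COLOR_BGR2HSV)
for thr in(150,170,190):
    m=np.zeros((400,640),np.uint8); s=np.s_[140:250,315:370]; m[s]=(h[s][...,2]>thr); m=cv2.morphologyEx(m,cv2.MORPH_OPEN,np.ones((5,5),np.uint8))
    k=max(cv2.findContours(m,0,1)[0],key=cv2.contourArea); mm=cv2.erode(m,np.ones((7,7)))>0; z=np.median(P[mm][:,2]); print(thr,z,rect(onplane(c,k[:,0],z)))
    z=44; print(rect(onplane(c,k[:,0],z)))
c["image"]=d["img"]
c=cam("wrist"); print("a",brown(c))
E
```

```text
150 38.270142571515635 (array([590.18835449,  50.74996948]), (145.0283203125, 73.1879653930664), np.float64(-0.00395439474460435))
(array([588.70074463,  50.26903534]), (142.86692810058594, 72.09720611572266), np.float64(-0.003954128428494741))
170 38.47303496942399 (array([594.23095703,  51.31017303]), (110.963623046875, 46.46363067626953), np.float64(0.01588826093822293))
(array([592.73718262,  50.8379631 ]), (109.3675537109375, 45.795326232910156), np.float64(0.015888251575547407))
190 38.479798718531924 (array([594.3684082 ,  51.07080841]), (108.86479187011719, 44.87104034423828), np.float64(0.01987254550487405))
(array([592.87451172,  50.60261154]), (107.30087280273438, 44.22641372680664), np.float64(0.01987260792271206))
a (array([423.99429321, 391.59680176]), (117.92865753173828, 32.11490249633789), np.float64(-0.13159278157326781))
```

```bash
cat >> h.py <<'E'
def block(c,xy,zt=20,tol=4):
    "thing at height zt nearest xy, by depth -> rect on plane zt"
    P=cloud(c); m=((abs(P[...,2]-zt)<tol)&(c["depth"]>0)).astype(np.uint8)
    m=cv2.morphologyEx(m,cv2.MORPH_OPEN,np.ones((3,3),np.uint8))
    best=[rect(onplane(c,k[:,0],zt)) for k in cv2.findContours(m,0,1)[0] if cv2.contourArea(k)>800]
    return min(best,key=lambda r:np.hypot(*(r[0]-xy)))
E
python3 - <<'E'
from h import *
c=cam("wrist"); h=cv2.cvtColor(c["image"],cv2.COLOR_BGR2HSV); print(block(c,(428,397)))
d=np.load("wt.npz"); c={k:d[k] for k in("R","e","f","cx","cy")}; P=d["P"]; c["depth"]=((P-c["e"])@c["R"])[...,2]
print(block(c,(594,51),38.4,3),[block(c,(694,53),130,3)])
E
```

```text
(array([426.21777344, 403.92446899]), (119.19452667236328, 57.38495635986328), np.float64(-0.1359172225513383))
(array([594.59112549,  51.33892822]), (109.98328399658203, 45.90346908569336), np.float64(0.02733489348803353)) [(array([697.02801514,  51.95289993]), (113.46481323242188, 68.45442199707031), np.float64(-1.5703524828786986))]
```

```bash
cat >> h.py <<'E'
TRAY=np.array([594.5,51.3]); TYAW=0.027
def pick(xy,yaw,zt=0):
    q=down(np.pi/2+yaw); x,y=xy
    bot.move_to([x,y,zt+110],q); bot.servo_line([x,y,zt+23],speed=120)
    w=bot.move_gripper(40,grip_force=45); s=bot.read_state(); print("grip",s["grip_width"],s["grip_force"])
    bot.servo_line([x,y,zt+180],speed=200)
def place(zt,xy=TRAY,yaw=TYAW):
    q=down(np.pi/2+yaw); x,y=xy
    bot.move_to([x,y,zt+150],q); bot.servo_line([x,y,zt+32],speed=150)
    print("touch",bot.servo_line([x,y,zt+21],speed=25,until_force=5),bot.read_state()["ee_pos"])
    bot.move_gripper(70); bot.servo_line([x,y,zt+150],speed=200)
E
python3 - <<'E'
from h import *
bot.move_gripper(80)
pick((426.2,403.9),-0.136)
place(38.4)
bot.move_to([560,20,300],down(np.pi/2)); c=cam("wrist"); print("a on tray",block(c,TRAY,58.4,3)); cv2.imwrite("pics/p1.png",c["image"])
bot.move_to([450,-406,260],down(np.pi/2)); c=cam("wrist"); print("b",block(c,(482,-404)))
print(bot.read_state()["clock"])
E
```

```text
grip 56.699146623101 48.4963721036911
touch True [594.83413938  51.30350675  62.79600793]
a on tray (array([594.5369873 ,  50.95391846]), (119.34505462646484, 57.51640319824219), np.float64(0.025803765195346662))
b (array([ 480.14248657, -407.8515625 ]), (119.40259552001953, 57.548927307128906), np.float64(-0.3311723373507327))
15.0583
```

View pics/p1.png

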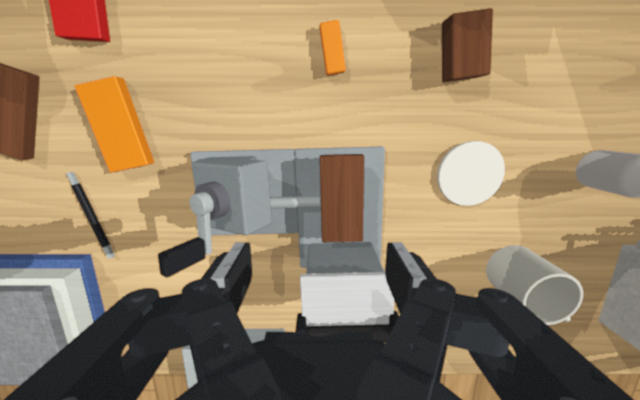

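Blank A sits on the tray at (342,197), within 1 mm and aligned. Next is blank B.

```bash
python3 - <<'E'
from h import *
bot.move_gripper(80)
pick((480.1,-407.9),-0.331)
e=bot.read_state()["ee_pos"]; bot.servo_line([e[0],e[1],250],speed=250)
bot.move_to([*TRAY,250],down(np.pi/2+TYAW)); place(58.4)
bot.move_to([560,20,300],down(np.pi/2)); c=cam("wrist"); print("b on a",block(c,TRAY,78.4,3)); cv2.imwrite("pics/p2.png",c["image"])
P=cloud(c); h=cv2.cvtColor(c["image"],cv2.COLOR_BGR2HSV)
Rt=R.from_euler("z",TYAW).as_matrix(); Rh=Rt@R.from_euler("x",30,degrees=True).as_matrix()
hub=np.array([*TRAY,0])+Rt@[-15,-165,105]; print("hub",hub)
m=(h[...,2]<60)&(P[...,2]>108)&(P[...,2]<175); m[:,:150]=0;m[:,206:]=0;m[:230]=0;m[280:]=0
q=(P[m]-hub)@Rh; print(m.sum(),np.percentile(q,[2,50,98],axis=0).round(1),rect(q))
g=(h[...,2]>90)&(h[...,1]<60)&(P[...,2]>95)&(P[...,2]<125); g[:,:190]=0;g[:,215:]=0;g[:190]=0;g[252:]=0
q=(P[g]-hub)@Rh; q=q[(q[:,2]>0)&(q[:,2]<12)]; print("arm",len(q),np.percentile(q,[2,50,98],axis=0).round(1),rect(q))
print(bot.read_state()["clock"])
E
```

```text
grip 56.6395315568007 48.79610359668732
touch True [594.78882073  51.31925329  82.33949736]
b on a (array([594.33789062,  50.8380661 ]), (118.89569854736328, 57.226776123046875), np.float64(0.024700875286539192))
hub [ 583.95992591 -114.04481195  105.        ]
1037 [[41.3 -2.7 11. ]
 [51.2  5.  38.2]
 [64.9  6.6 57.4]] (array([53.38415146,  1.59599066]), (24.943622589111328, 11.681138038635254), np.float64(0.008157789849644326))
arm 742 [[-11.6  -9.    0.4]
 [ 11.3   5.1   5.5]
 [ 55.6  12.5   9.9]] (array([22.86726761, -2.08673477]), (71.59463500976562, 25.882205963134766), np.float64(-0.1130806162039093))
23.5083
```

View pics/p2.png

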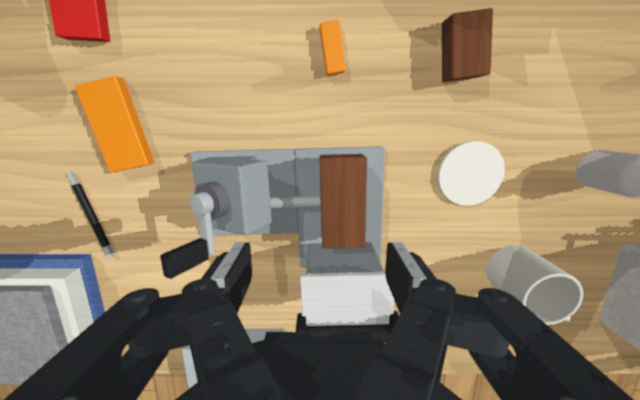

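The pile is square on the tray at (343,200). Next I'll plan the crank strokes using IK.

```bash
cat >> h.py <<'E'
Rt=R.from_euler("z",TYAW).as_matrix(); Rh=Rt@R.from_euler("x",30,degrees=True).as_matrix()
HUB=np.array([*TRAY,0])+Rt@[-15,-165,105]
def grip_pose(phi,sgn,z=40,r=55):
    M=Rh@R.from_euler("z",phi).as_matrix(); y=sgn*M[:,1]; t=-M[:,2]
    return HUB+M@[r,0,z], qR(np.c_[np.cross(y,t),y,t])
E
python3 - <<'E'
from h import *
for sgn in(1,-1):
    for phi in np.arange(0,-6.3,-0.5):
        j=bot.ik(*grip_pose(phi,sgn)); print(sgn,round(phi,1),None if j is None else np.round(j,2))
print(bot.ik(*grip_pose(0,1,110)) is not None,bot.ik(*grip_pose(0,-1,110)) is not None)
E
```

```text
1 0.0 [-0.42  0.74  1.21  0.47  1.46 -2.13]
1 -0.5 [-0.45  0.76  1.2   0.46  1.46 -1.67]
1 -1.0 [-0.49  0.75  1.24  0.45  1.44 -1.21]
1 -1.5 [-0.52  0.71  1.32  0.45  1.42 -0.75]
1 -2.0 [-0.53  0.66  1.4   0.44  1.4  -0.28]
1 -2.5 [-0.53  0.6   1.48  0.45  1.38  0.21]
1 -3.0 [-0.51  0.54  1.54  0.45  1.37  0.73]
1 -3.5 [-0.47  0.51  1.55  0.46  1.37  1.27]
1 -4.0 [-0.43  0.51  1.52  0.47  1.38  1.82]
1 -4.5 [-0.4   0.54  1.46  0.48  1.4   2.36]
1 -5.0 None
1 -5.5 None
1 -6.0 [-0.4   0.71  1.23  0.48  1.45 -2.4 ]
-1 0.0 [-0.42  0.74  1.21  0.47  1.46  1.01]
-1 -0.5 [-0.45  0.76  1.2   0.46  1.46  1.47]
-1 -1.0 [-0.49  0.75  1.24  0.45  1.44  1.93]
-1 -1.5 [-0.52  0.71  1.32  0.45  1.42  2.39]
-1 -2.0 None
-1 -2.5 None
-1 -3.0 [-0.51  0.54  1.54  0.45  1.37 -2.41]
-1 -3.5 [-0.47  0.51  1.55  0.46  1.37 -1.87]
-1 -4.0 [-0.43  0.51  1.52  0.47  1.38 -1.32]
-1 -4.5 [-0.4   0.54  1.46  0.48  1.4  -0.78]
-1 -5.0 [-0.38  0.59  1.38  0.48  1.42 -0.25]
-1 -5.5 [-0.38  0.66  1.29  0.48  1.44  0.25]
-1 -6.0 [-0.4   0.71  1.23  0.48  1.45  0.74]
True True
```

```bash
cat >> h.py <<'E'
def engage(phi,sgn):
    bot.move_gripper(45); bot.move_to(*grip_pose(phi,sgn,115)); p,q=grip_pose(phi,sgn)
    print("hit" if bot.servo_line(p,q,speed=120,until_force=15) else "ok"); bot.move_gripper(5,grip_force=20)
    s=bot.read_state(); print("grip",s["grip_width"],s["ft_force"].round(1))
def turn(a,b,sgn,step=0.3,speed=60):
    fm=0
    for phi in np.linspace(a,b,int(np.ceil(abs(b-a)/step))+1)[1:]:
        p,q=grip_pose(phi,sgn); bot.servo_line(p,q,speed=speed); s=bot.read_state(); f=np.linalg.norm(s["ft_force"]); fm=max(f,fm)
        if f>45: print("FORCE",phi,s["ft_force"]); break
    print("at",phi,"fmax",fm,"w",s["grip_width"],"t",s["clock"]); return phi
def leave(phi,sgn):
    bot.move_gripper(45); p,q=grip_pose(phi,sgn,115); bot.servo_line(p,q,speed=200)
E
python3 - <<'E'
from h import *
engage(0,1); c=cam("wrist"); cv2.imwrite("pics/g1.png",c["image"])
turn(0,-0.6,1); print(bot.read_state()["ft_force"])
c=cam("wrist"); cv2.imwrite("pics/g2.png",c["image"])
cv2.imwrite("pics/g.png",np.vstack([cv2.resize(cv2.imread(f"pics/{k}.png"),(480,300)) for k in("g1","g2")]))
E
```

```text
ok
grip 13.624616730277621 [ 0.7 -1.2  5.2]
at -0.6 fmax 6.381831968703679 w 13.867644572531493 t 26.8833
[-0.53066329 -1.81141896  6.0963052 ]
```

View pics/g.png

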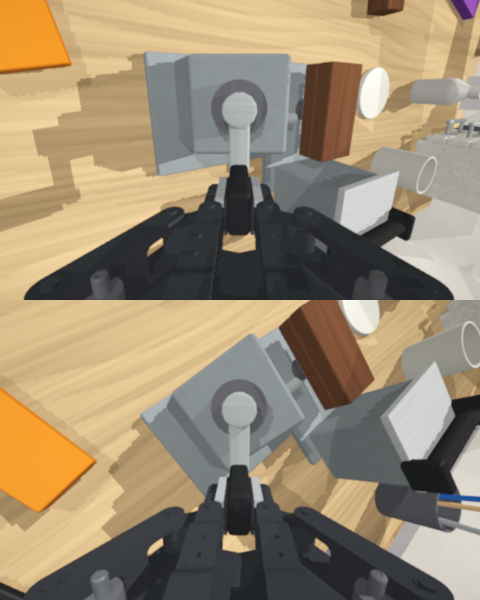

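The pads grip the paddle squarely, and it turned 0.6 rad with low force. Carrying on with the strokes.

```bash
python3 - <<'E'
from h import *
p=turn(-0.6,-4.4,1)
if p<-4.39:
    leave(p,1); engage(p,-1); p=turn(p,-7.75,-1)
    if p<-7.74:
        leave(p,-1); c=cam("wrist"); cv2.imwrite("pics/s.png",c["image"]); P=cloud(c)
        d=np.hypot(P[...,0]-TRAY[0],P[...,1]-TRAY[1])<18; z=P[d][:,2]; print("pile z",d.sum(),np.percentile(z,[20,50,80]))
print(bot.read_state()["clock"])
E
```

```text
at -4.4 fmax 11.333774297664618 w 13.799424309748874 t 32.675
ok
grip 13.795027461199314 [-1.3 -2.7  5.2]
at -7.75 fmax 10.069135957845141 w 13.785123508370885 t 42.7583
pile z 182 [54.38695974 60.28394282 66.40555475]
43.7417
```

```bash
python3 - <<'E'
from h import *
for n in("top","scene"):
    c=cam(n); P=cloud(c); h=cv2.cvtColor(c["image"],cv2.COLOR_BGR2HSV)
    m=(np.hypot(P[...,0]-TRAY[0],P[...,1]-TRAY[1])<24)&(P[...,2]>60); D=(np.hypot(P[...,0]-690,P[...,1]-54)<15)&(P[...,2]>60)
    print(n,m.sum(),np.percentile(P[m][:,2],[20,50,80]) if m.any() else 0, np.median(P[D][:,2]) if D.any() else 0)
    cv2.imwrite(f"pics/{n}9.png",c["image"])
cv2.imwrite("pics/mm.png",np.hstack([cv2.resize(cv2.imread("pics/s.png"),(400,250)),cv2.resize(cv2.imread("pics/scene9.png"),(400,250))]))
E
```

```text
top 185 [119.67156209 122.09377547 124.62804569] 129.05251232265778
scene 197 [123.00123188 124.5362523  125.63884465] 131.5025840549274
```

View pics/mm.png

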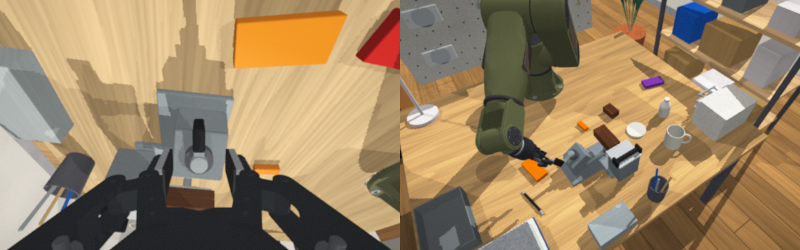

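The pile is 7 mm below the deck in both cameras, which matches the crank count of 6.7 mm. One last stroke of 1.17 rad.

```bash
python3 - <<'E'
from h import *
p=-7.75; engage(p,1); p=turn(p,-8.92,1); leave(p,1)
print(bot.read_state()["clock"])
bot.move_to([560,0,330],down(np.pi/2)); c=cam("wrist"); print(block(c,TRAY,130,3) ); P=cloud(c)
m=np.hypot(P[...,0]-TRAY[0],P[...,1]-TRAY[1])<20; D=np.hypot(P[...,0]-690,P[...,1]-54)<15
print(m.sum(),np.median(P[m][:,2]),D.sum(),np.median(P[D][:,2]),bot.read_state()["clock"]); cv2.imwrite("pics/fin.png",c["image"])
E
```

```text
ok
grip 13.686500250447203 [-0.  -2.9  4. ]
at -8.92 fmax 11.098207564846492 w 13.42118537564286 t 49.625
50.5583
(array([594.06915283,  50.7270813 ]), (118.4110107421875, 57.32365036010742), np.float64(0.030211332169536087))
839 129.03319253482897 207 129.17901856313307 52.3583
```

View pics/fin.png

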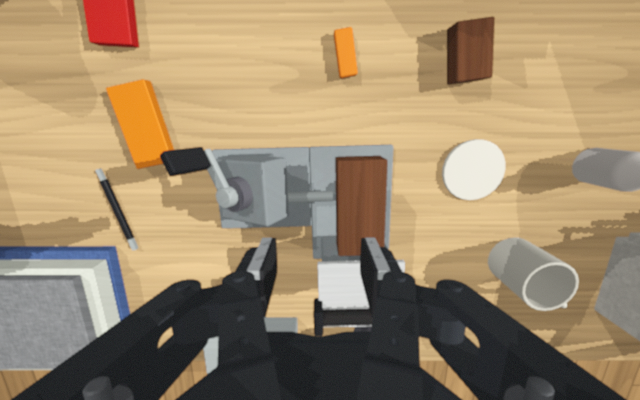

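The pile at (362,205) is flush with the deck (129.0 against 129.2 mm) and still square. The other items have not moved, so I'm handing in.

```bash
python3 -c "
from rig import bot
print(bot.finish_job())"
```

```text
the job is handed in; nothing more can be done
None
```

The job is handed in: both blanks are stacked squarely on the tray and let go, the lift is wound up until the pile top is within about 0.2 mm of the feed deck by the wrist camera, and the other items on the desk look undisturbed; the arm finished at about 52 s of the 72 s allowed, and the judge's verdict was not shown.

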